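# Clamp a glass bottle to the lever's click

## Task

Stand the red-capped bottle upright in the open bottle clamp, between the V jaw and the pad, and let go of it. Then turn the clamp's lever clockwise (seen from above) until it clicks over at its set torque, stop right there and let go: short of the click the bottle is loose, and forcing the lever on past the click crushes the glass. Leave the other things on the bench alone.

Things in the scene. Friction and masses are not known exactly. Their poses are not given: they have to be found in the camera images.
- bottle: The glass bottle with a red cap, 43 mm across, 84 mm tall, about 0.11 kg. Origin: centre of its underside, z up along its axis. Red cap: 31 mm across, from 67 to 84 mm above the origin (good to grasp).
- clamp: Bottle clamp fixed to the bench: grey base plate, x -142 to 93 mm, y -46 to 46 mm in its frame, top 12 mm above the bench. Origin: on the bench under the nest; z up; x points from the lever to the V jaw. White lever housing: x -130 to -59 mm, 57 mm high. The black pad (36 mm wide, 16 to 44 mm high) starts with its flat face at x = -25.5 mm and moves to +x by 10 mm per rad of tightening.
- nest (a point): Point on the top of the base plate where the centre of the bottle's underside is to be put down; axes as the clamp's. There the bottle has 4 mm to the pad and at least 4 mm to the V jaw; the closing pad then pushes it along +x into the V jaw.
- v_slot (a point): Fixed point on the base plate, 8 mm to +x of the nest: the middle of the V jaw's settings. The aluminium V jaw (46 mm high, opens to -x) is bolted so that a bottle pushed home in it has its axis anywhere from 4 mm before to 4 mm beyond this point; which is not measured.
- lever_axis (a point): Point on the lever's upright turning axis, 100 mm from the nest on the side away from the V jaw, 102 mm above the bench. The turn from the start to the click is 0.9 to 2.0 rad, clockwise from above. The pad presses with about 40 N at the click (growing by 1.5 N per 0.01 rad) and stays tight when the lever is let go.
- lever_grip (a point): Middle of the upright round blue grip, 20 mm across, 83 to 126 mm above the bench, 90 mm from the lever axis; steel arm under it, top at 78 mm. Force to move it: 2 to 6 N at first, rising to about 8 N at the click (0.75 N m about the axis), then within 0.14 rad (13 mm) falling below half; beyond that it is solid again and overtightens. Let go, it springs back the 0.14 rad.
- beaker: Small clear glass beaker, 45 mm across, 52 mm tall; bystander. Origin: centre of its underside.
- flask: Small stoppered volumetric flask, 29 mm across, 98 mm tall; bystander. Origin: centre of its underside.
- squeeze_bottle: White dropper bottle, 41 mm across, 83 mm tall; bystander. Origin: centre of its underside.
There are look-alikes about, which are no part of the job. Leave any purple look-alike of the bottle alone.

How it is judged:
On the way, in this order (a step that is already met when the one before it is completed fails the run):
1. the bottle stands upright on the clamp's base plate between pad and V jaw, let go (horizontal distance between bottle and nest below 0.013 m and z of bottle in the frame of nest between -0.003 and 0.003 m and angle between bottle's own z axis and vertical below 0.1 rad and contact force between the fingers and bottle below 0.5 N), for 0.2 s.
2. the clamp presses the bottle with over 30 N (contact force between clamp and bottle above 30 N), for 0.2 s.
At the end, for the whole second after the job is handed in: The bottle stands upright (within 0.1 rad) and still on the clamp's base plate, within 16 mm of the nest point (pushed home in the V jaw), and the clamp presses it with 30 to 55 N: the lever was turned to its click and not forced on (horizontal distance between bottle and nest below 0.016 m and z of bottle in the frame of nest below 0.004 m and angle between bottle's own z axis and vertical below 0.1 rad and contact force between clamp and bottle between 30 and 55 N and linear speed of bottle below 0.01 m/s); the robot touches nothing.
It fails at once if the clamp presses the bottle with more than 55 N: the lever was forced on past its click (contact force between clamp and bottle above 55 N).
It fails at once if a bystander is pushed more than 20 mm or knocked over (distance of any of beaker, flask, squeeze_bottle from where it was at the start of the episode above 0.02 m or angle between any of beaker, flask, squeeze_bottle's own z axis and vertical above 0.4 rad).
It also fails if it takes over 64 s, if anything falls off the work surface, if the arm or the gripper's body presses on something with over 40 N, if the wrist force passes 120 N, or if a joint passes its speed limit or range.

## Robot

A 6-joint arm with a two-finger parallel gripper is mounted at the origin on a cart in front of the work surface, level with it; the furniture and walls round the work are solid. World frame = base frame: x ahead of the robot, y to its left, z up, the work surface at z = 0. Lengths are in m, angles in rad, forces in N, time in s.
With the tool pointing down it reaches from about 0.425 to 0.95 m from the base axis. Payload 3.5 kg.
Tool frame: the origin (TCP) lies on the centre line of the jaws, within the pads' length; the fingertips stand 11 mm ahead of it and the grasp point (between the pads) lies 8 mm behind it; y points along the fingers, x is the direction in which the jaws open and shut, and the axes are right-handed (so a half turn about y gives the same grasp; the last joint's range is limited). The gripper opens to 85 mm and grips with 20 to 120 N. Pads are 22 mm wide; open, the fingers measure 114 mm over their backs; the gripper's body (76 mm by 85 mm) begins 54 mm behind the grasp point. The pads swing forward as they close: fully open they stand 13 mm farther back than shut.
Start: joints at [1.168, 0.286, 1.577, -0, 1.279, -0.15], TCP at [0.169, 0.654, 0.242] pointing down, gripper open.
Joint ranges: [-2.77, 2.77], [-0.9, 2.22], [0.21, 2.48], [-1.53, 4.67], [0.24, 2.81], [-2.84, 2.84]. Speed limits (rad/s): [2.79, 2.79, 3.14, 3.14, 3.14, 3.14].

## Interface

Orientations are given as a unit quaternion [x, y, z, w].
In Python, from plant import get_state, read_camera, sign_off gives the robot as it stands.
- The arm moves only by the shell command python3 -m inch 'ROWS' [FORCE]. ROWS is JSON, a list of rows, each an object of numbers: "ax", "ay", "az": the turn, a rotation vector about the tool's x, y, z in rad; "x", "y", "z": the shift along the tool's x, y, z in mm; "hand": the closure, from -1 (fully open) to 1 (shut). In form: [{"ax": .., "ay": .., "az": .., "x": .., "y": .., "z": .., "hand": ..}, ...]. A call has 1 to 5 rows; each row shifts and turns the commanded pose from where the row before left it, along the tool's axes as they then stand; what a row does not reach is not made up. A row lasts 1/12 s, in which the tool goes at most 41.7 mm and 7.16 degrees, less where a joint would pass 70% of its speed; a pose out of reach is approached as far as the arm can. A call with a gripper value outside its range is refused whole. The fingers move at their own pace and stop on an object; FORCE is the grip in N (left out, the last holds). Time passes only in rows, so rows that do not move let the fingers close. It gives the time, the measured TCP pose, the force and the opening at its end, in the units of the state.
- get_state(): the state, without advancing time (a new reading comes with each control period).
- read_camera(name): name is "scene" or "top"; returns a dict with "img" (384x512x3 uint8, red, green, blue), "fov_y" (degrees; the focal length in pixels is half the picture's height over the tangent of half this angle, whatever the lens; pixels are square), "cx", "cy" (the principal point, pixels), "T" (4x4, takes a point from camera to world coordinates). Camera axes: x right, y down, z forward; pixel columns grow to the right and rows downward; lengths in m; the calibration is good to about 2 mm. A picture is of the moment at which its call begins. There is no depth.
- sign_off(): hands the job in, once; it reports no verdict.
The state is a dict: "time": time; "qpos": joint angles; "dq": joint speeds; "joint_efforts": joint torques, N m; "eef_pos": TCP position; "tcp_rot": TCP orientation; "contact_force": force on the tool from outside, world axes, zero at the start; "wrist_torque": the same for the moment, N m; "opening": opening from 0.0 (shut) to 1.0 (fully open).
Only numpy, scipy, OpenCV 4.12 (cv2) and the standard library are available. Lean on these libraries where they do the work, as an engineer would, in place of code of your own. Each camera call takes 0.05 s, during which the arm holds its last target. There are 200 camera calls.

## Working session

There is one attempt and no reset: what is moved stays moved. The work goes in short steps, Python scripts to look and compute and a shell command to move; the robot and the scene stay as the last step left them, time stands still between calls to the robot, and variables do not carry over. Pictures are saved under pics/ and viewed, about 8 in all and at most 12, crops included, and the job is handed in when it is done.

```bash
mkdir -p pics; cat > h.py <<'E'
import numpy as np,cv2,json
from plant import get_state,read_camera
def cam(n):
    c=read_camera(n); c['f']=c['img'].shape[0]/2/np.tan(np.radians(c['fov_y'])/2); return c
def ray(c,u,v):
    d=np.array([(u-c['cx'])/c['f'],(v-c['cy'])/c['f'],1.]); T=np.array(c['T']); return T[:3,3],T[:3,:3]@d
def plane(c,u,v,z):
    o,d=ray(c,u,v); return o+d*(z-o[2])/d[2]
def proj(c,p):
    T=np.array(c['T']); q=T[:3,:3].T@(np.array(p)-T[:3,3]); return q[:2]/q[2]*c['f']+[c['cx'],c['cy']]
def tri(c1,p1,c2,p2):
    o1,d1=ray(c1,*p1);o2,d2=ray(c2,*p2)
    s=np.linalg.lstsq(np.c_[d1,-d2],o2-o1,rcond=None)[0]
    a,b=o1+s[0]*d1,o2+s[1]*d2; return (a+b)/2,np.linalg.norm(a-b)
E
ls; python3 - <<'E'
from h import *
print(get_state())
for n in('scene','top'):
    c=cam(n); print(n,c['fov_y'],c['cx'],c['cy'],np.round(c['T'],3).tolist())
    cv2.imwrite(f'pics/{n}0.png',c['img'][:,:,::-1])
    np.save(f'{n}0.npy',c,allow_pickle=True)
E
```

```text
h.py
pics
{'time': 0.0, 'qpos': array([ 1.16799633e+00,  2.87212012e-01,  1.57819015e+00, -1.25889750e-05,
        1.27860601e+00, -1.49977539e-01]), 'dq': array([-1.06086156e-03, -6.16786066e-04,  3.04539920e-05,  1.17624898e-03,
        4.85218986e-04, -1.36074545e-03]), 'joint_efforts': array([-1.11627567e-03, -4.05973327e+01, -2.92629915e+01, -2.18774794e-04,
        5.79262109e-03,  3.82080714e-06]), 'eef_pos': array([0.16854921, 0.65295815, 0.24090913]), 'tcp_rot': array([ 0.55946648,  0.43222998, -0.43371733, -0.55862669]), 'contact_force': array([-0.32154811, -0.79509527, -0.16084023]), 'wrist_torque': array([-0.02946917, -0.01205638, -0.00317038]), 'opening': 1.0041653831285973}
scene 42.143741356254644 248.1728684179671 195.03791854976012 [[-0.9, -0.233, 0.369, -0.045], [-0.436, 0.468, -0.769, 1.302], [0.007, -0.852, -0.523, 0.833], [0.0, 0.0, 0.0, 1.0]]
top 48.98062052125496 249.50777956879884 192.29800575533272 [[-0.017, -0.991, 0.13, 0.362], [-1.0, 0.015, -0.011, 0.233], [0.009, -0.13, -0.991, 1.174], [0.0, 0.0, 0.0, 1.0]]
```

View pics/scene0.png

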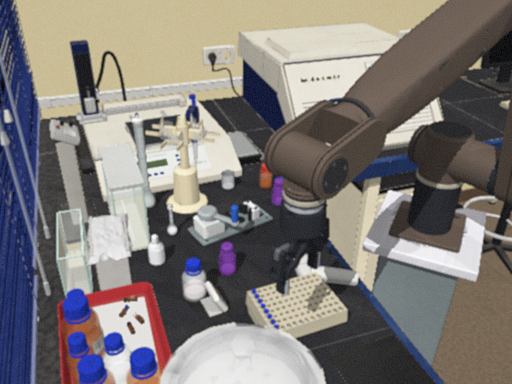

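View pics/top0.png

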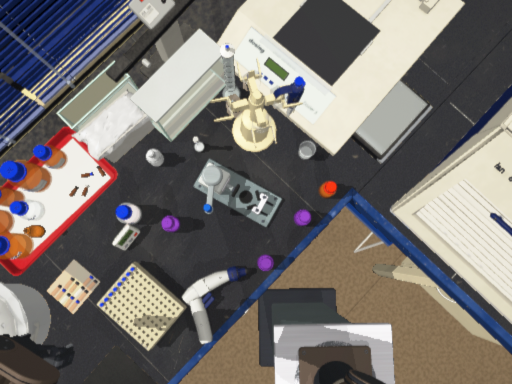

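Scene view: the red-capped bottle is at (265,178), with purple look-alikes at (278,190) and (227,258). Top view: the red cap is at (329,188) and the purple ones are at (302,217), (265,263) and (170,224). The red one fits the description. The clamp has its housing and lever hub at top (212,175), the blue grip at (208,208) and the V jaw at (262,205). Next I confirm this with one enlarged crop and measure.

```bash
cat >> h.py <<'E'
def blob(c,lo,hi,near,r=25,lo2=None,hi2=None):
    h=cv2.cvtColor(c['img'],cv2.COLOR_RGB2HSV); m=cv2.inRange(h,lo,hi)
    if lo2: m|=cv2.inRange(h,lo2,hi2)
    n,l,s,ce=cv2.connectedComponentsWithStats(m)
    k=[i for i in range(1,n) if np.hypot(*(ce[i]-near))<r and s[i][4]>4]
    i=max(k,key=lambda i:s[i][4]); return ce[i],s[i].tolist()
E
python3 - <<'E'
from h import *
S=np.load('scene0.npy',allow_pickle=True).item();T=np.load('top0.npy',allow_pickle=True).item()
red=((0,130,70),(12,255,255)); blue=((100,120,60),(125,255,255))
r=[blob(S,*red,(265,178)),blob(T,*red,(329,188))]
b=[blob(S,*blue,(235,213),12),blob(T,*blue,(208,208),12)]
for n,q in(('cap',r),('grip',b)): print(n,q,tri(S,q[0][:],T,q[1][0]))
for n,p,z in(('beaker',(306,150),.03),('flask',(198,143),.06),('sq',(155,157),.06),('hub',(212,172),.09),('purp1',(302,217),.08),('purp2',(265,263),.08),('funnel',(254,128),.1)): print(n,plane(T,*p,z).round(3))
def crop(c,x,y,w,h,k): return cv2.resize(c['img'][y:y+h,x:x+w,::-1],None,fx=k,fy=k,interpolation=cv2.INTER_CUBIC)
a=crop(T,185,130,160,110,5); d=crop(S,180,160,110,85,5)
cv2.imwrite('pics/cropT.png',a);cv2.imwrite('pics/cropS.png',d)
E
```

```text
Traceback (most recent call last):
  File "h.py", line 12, in tri
    o1,d1=ray(c1,*p1);o2,d2=ray(c2,*p2)
          ~~~^^^^^^^^
  File "h.py", line 6, in ray
    d=np.array([(u-c['cx'])/c['f'],(v-c['cy'])/c['f'],1.]); T=np.array(c['T']); return T[:3,3],T[:3,:3]@d
                                    ~^~~~~~~~
TypeError: unsupported operand type(s) for -: 'list' and 'float'
```

```bash
python3 - <<'E'
from h import *
S=np.load('scene0.npy',allow_pickle=True).item();T=np.load('top0.npy',allow_pickle=True).item()
red=((0,130,70),(12,255,255)); blue=((100,120,60),(125,255,255))
r=[blob(S,*red,(265,178)),blob(T,*red,(329,188))]
b=[blob(S,*blue,(235,213),12),blob(T,*blue,(208,208),12)]
for n,q in(('cap',r),('grip',b)): print(n,q,tri(S,q[0][0],T,q[1][0]))
for n,p,z in(('beaker',(306,150),.03),('flask',(198,143),.06),('sq',(155,157),.06),('hub',(212,172),.09),('purp1',(302,217),.08),('purp2',(265,263),.08),('funnel',(254,128),.1)): print(n,plane(T,*p,z).round(3))
def crop(c,x,y,w,h,k): return cv2.resize(c['img'][y:y+h,x:x+w,::-1],None,fx=k,fy=k,interpolation=cv2.INTER_CUBIC)
a=crop(T,185,130,160,110,5); d=crop(S,180,160,110,85,5)
cv2.imwrite('pics/cropT.png',a);cv2.imwrite('pics/cropS.png',d)
E
```

```text
cap [(array([265.09623431, 177.13389121]), [260, 163, 12, 26, 239]), (array([327.61410788, 188.86721992]), [319, 181, 18, 17, 241])] (array([0.5168312 , 0.00658192, 0.03627541]), np.float64(0.0010660655222617843))
grip [(array([234.2248062 , 212.48837209]), [230, 204, 9, 18, 129]), (array([206.88333333, 207.56666667]), [203, 204, 9, 8, 60])] (array([0.46355154, 0.32958586, 0.10611044]), np.float64(0.0022763098002218985))
beaker [0.628 0.061 0.03 ]
flask [0.645 0.358 0.06 ]
sq [0.608 0.473 0.06 ]
hub [0.559 0.318 0.09 ]
purp1 [0.439 0.085 0.08 ]
purp2 [0.322 0.184 0.08 ]
funnel [0.673 0.206 0.1  ]
```

View pics/cropT.png

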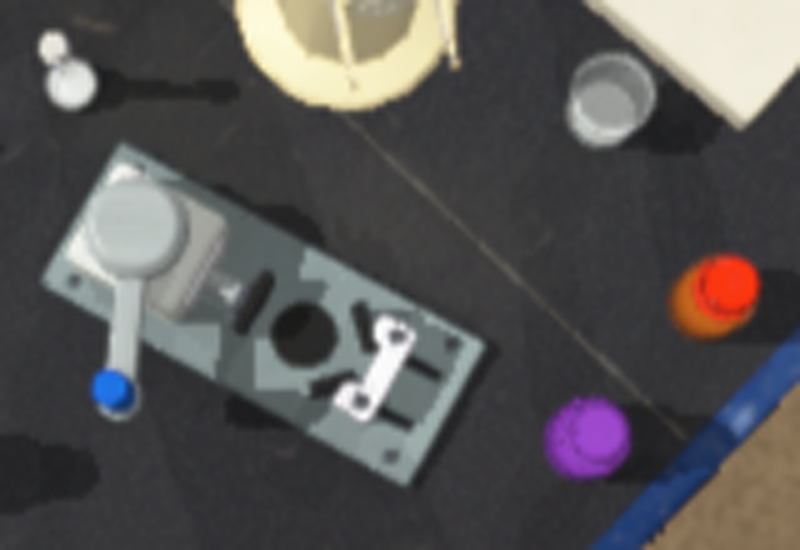

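View pics/cropS.png

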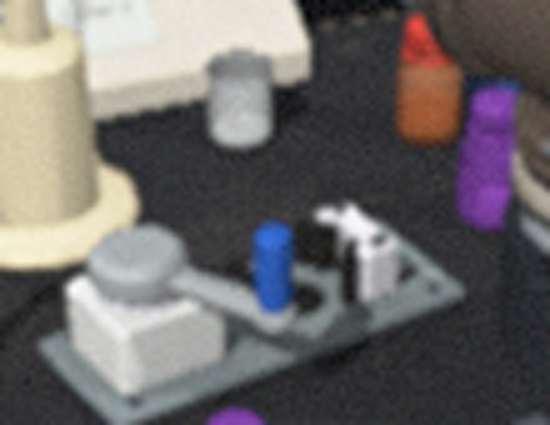

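The crop confirms the target: red cap, amber body, at top crop (727,285), i.e. pixel (330.4,187). The nest is the dark disc at crop (304,334). The plate corners are at crop (122,145), (485,345), (410,487) and (42,285). Next I fit the clamp frame and check heights.

```bash
python3 - <<'E'
from h import *
from scipy.spatial.transform import Rotation as R
S=np.load('scene0.npy',allow_pickle=True).item();T=np.load('top0.npy',allow_pickle=True).item()
P=lambda u,v:(185+u/5-.4,130+v/5-.4)
co=np.array([plane(T,*P(*p),.012)[:2] for p in((122,145),(485,345),(410,487),(42,285))])
loc=np.array([(-142,46),(93,46),(93,-46),(-142,-46)])/1e3
A,B=loc-loc.mean(0),co-co.mean(0)
th=np.arctan2((A[:,0]*B[:,1]-A[:,1]*B[:,0]).sum(),(A*B).sum()); Rm=np.array([[np.cos(th),-np.sin(th)],[np.sin(th),np.cos(th)]])
o=co.mean(0)-Rm@loc.mean(0)
print('clamp th',th,'origin',o,'resid',(co-(loc@Rm.T+o)).round(4).tolist())
print('nest disc',plane(T,*P(304,334),.012))
ax=o+Rm@[-.1,0]; print('axis',ax,'hub seen z.102',plane(T,*P(138,228),.102))
g=blob(T,(100,120,60),(125,255,255),(208,208),12)[0]; 
for z in(.126,.105): print('grip',plane(T,*g,z), np.linalg.norm(plane(T,*g,z)[:2]-ax))
h=cv2.cvtColor(T['img'],cv2.COLOR_RGB2HSV)
print(h[187,326:336].tolist(), h[191,320:325].tolist())
m=cv2.inRange(h,(0,200,225),(9,255,255)); n,l,s,ce=cv2.connectedComponentsWithStats(m)
i=max((i for i in range(1,n) if np.hypot(*(ce[i]-(330,187)))<8),key=lambda i:s[i][4]); print('cap',ce[i],s[i]); cp=plane(T,*ce[i],.084); print(cp)
print('cap top proj in scene',proj(S,cp),'base',proj(S,[*cp[:2],0]),'base in top',proj(T,[*cp[:2],0]))
f=plane(T,*P(53,45),.098);print('flask',f,'base px crop',(proj(T,[*f[:2],0])-[184.6,129.6])*5)
q=get_state();print('tool axes',R.from_quat(q['tcp_rot']).as_matrix().round(3).tolist())
E
```

```text
clamp th -2.091115393792337 origin [0.50209392 0.23241101] resid [[-0.001, -0.0006], [-0.0004, 0.0023], [0.0014, -0.0001], [0.0001, -0.0016]]
nest disc [0.50307641 0.23155875 0.012     ]
axis [0.55180962 0.31917707] hub seen z.102 [0.54853952 0.31640991 0.102     ]
grip [0.46269653 0.32823667 0.126     ] 0.08957243141971943
grip [0.46471269 0.3301371  0.105     ] 0.0877838141437105
[[4, 236, 242], [5, 239, 249], [5, 241, 250], [5, 241, 250], [5, 239, 249], [4, 227, 248], [4, 231, 248], [5, 234, 248], [5, 240, 249], [5, 237, 247]] [[12, 209, 151], [12, 215, 177], [13, 215, 193], [12, 215, 196], [9, 221, 202]]
cap [330.64102564 186.33333333] [326 182  10  10  78]
[0.51739138 0.00805947 0.084     ]
cap top proj in scene [264.94391071 164.28523914] base [264.32629169 186.89584214] base in top [324.67102952 190.6322871 ]
flask [0.6470104  0.36064152 0.098     ] base px crop [73.38225246 89.13505626]
tool axes [[0.25, -0.001, -0.968], [0.968, -0.002, 0.25], [-0.002, -1.0, 0.0]]
```

```bash
cat >> h.py <<'E'
from scipy.spatial.transform import Rotation as R
def rel(p,az=None):
    "mm in tool axes from present pose to p; yaw error as ay"
    s=get_state(); M=R.from_quat(s['tcp_rot']).as_matrix(); v=M.T@(np.array(p)-s['eef_pos'])*1e3
    a=np.arctan2(M[1,0],M[0,0]); print('t',s['time'],'pos',s['eef_pos'].round(4),'az',round(a,4),'F',s['contact_force'].round(1),'open',round(s['opening'],3),'y-axis',M[:,1].round(3),'rel xyz mm',v.round(1),'ay',None if az is None else round(a-az,4)); return s
E
python3 -m inch '[{"x":-31,"z":-26,"ay":0.043},{"x":-31,"z":-26,"ay":0.043},{"x":-31,"z":-26,"ay":0.043},{"x":-31,"z":-26,"ay":0.043},{"x":-31,"z":-26,"ay":0.043}]'
python3 -m inch '[{"x":-1.5,"z":-39,"ay":0.075},{"x":-1.5,"z":-39,"ay":0.075},{"x":-1.5,"z":-39,"ay":0.075},{"x":-1.5,"z":-39,"ay":0.075},{"x":-1.5,"z":-39,"ay":0.075}]'
python3 -m inch '[{"x":-1.5,"z":-39,"ay":0.075},{"x":-1.5,"z":-39,"ay":0.075},{"x":-1.5,"z":-39,"ay":0.075},{"x":-1.5,"z":-39,"ay":0.075},{"x":-1.5,"z":-39,"ay":0.075}]'
python3 -c "
from h import *
rel([.517,.008,.2],0.015)"
```

```text
t 0.1 pos [0.1686 0.653  0.2411] az 1.318 F [-0.4  0.9  0.7] open 1.004 y-axis [-0.001 -0.002 -1.   ] rel xyz mm [-537.3   42.1 -498.7] ay 1.303validation failed for argument at $[0]...
validation failed for argument at $[0]...
validation failed for argument at $[0]...
```

```bash

python3 -m inch '[{"ax":0,"ay":0.043,"az":0,"x":-31,"y":0,"z":-26,"hand":-1},{"ax":0,"ay":0.043,"az":0,"x":-31,"y":0,"z":-26,"hand":-1},{"ax":0,"ay":0.043,"az":0,"x":-31,"y":0,"z":-26,"hand":-1},{"ax":0,"ay":0.043,"az":0,"x":-31,"y":0,"z":-26,"hand":-1},{"ax":0,"ay":0.043,"az":0,"x":-31,"y":0,"z":-26,"hand":-1}]' && python3 -m inch '[{"ax":0,"ay":0.075,"az":0,"x":-1.5,"y":0,"z":-39,"hand":-1},{"ax":0,"ay":0.075,"az":0,"x":-1.5,"y":0,"z":-39,"hand":-1},{"ax":0,"ay":0.075,"az":0,"x":-1.5,"y":0,"z":-39,"hand":-1},{"ax":0,"ay":0.075,"az":0,"x":-1.5,"y":0,"z":-39,"hand":-1},{"ax":0,"ay":0.075,"az":0,"x":-1.5,"y":0,"z":-39,"hand":-1}]'
python3 -c "
from h import *
rel([.517,.008,.2],0.015)"
```

```text
time: 0.52
eef_pos: [0.24, 0.4625, 0.2415]
tcp_rot: [0.603, 0.37, -0.37, -0.602]
contact_force: [1.4, 0.6, -0.0]
opening: 1.001
time: 0.93
eef_pos: [0.3946, 0.3447, 0.242]
tcp_rot: [-0.661, -0.251, 0.251, 0.661]
contact_force: [0.1, 1.5, -0.2]
opening: 1.0
t 0.9333 pos [0.3946 0.3447 0.242 ] az 0.7245 F [ 0.1  1.5 -0.2] open 1.0 y-axis [-0. -0. -1.] rel xyz mm [-131.4   42.  -333.2] ay 0.7095
```

```bash

python3 -m inch '[{"ax":0,"ay":0.078,"az":0,"x":-2,"y":0,"z":-39,"hand":-1},{"ax":0,"ay":0.078,"az":0,"x":-2,"y":0,"z":-39,"hand":-1},{"ax":0,"ay":0.078,"az":0,"x":-2,"y":0,"z":-39,"hand":-1},{"ax":0,"ay":0.078,"az":0,"x":-2,"y":0,"z":-39,"hand":-1},{"ax":0,"ay":0.078,"az":0,"x":-2,"y":0,"z":-39,"hand":-1}]' && python3 -m inch '[{"ax":0,"ay":0.078,"az":0,"x":-1.5,"y":10,"z":-38,"hand":-1},{"ax":0,"ay":0.078,"az":0,"x":-1.5,"y":10,"z":-38,"hand":-1},{"ax":0,"ay":0.078,"az":0,"x":-1.5,"y":10,"z":-30,"hand":-1},{"ax":0,"ay":0,"az":0,"x":0,"y":0,"z":0,"hand":-1},{"ax":0,"ay":0,"az":0,"x":0,"y":0,"z":0,"hand":-1}]'
python3 -c "
from h import *
rel([.517,.008,.1],0.015)"
```

```text
time: 1.35
eef_pos: [0.4906, 0.1759, 0.2419]
tcp_rot: [-0.697, -0.117, 0.118, 0.697]
contact_force: [0.1, 1.4, -0.5]
opening: 0.999
time: 1.77
eef_pos: [0.513, 0.0732, 0.2111]
tcp_rot: [-0.706, -0.035, 0.037, 0.706]
contact_force: [0.4, 0.3, -0.1]
opening: 0.997
t 1.7667 pos [0.513  0.0732 0.2111] az 0.1011 F [ 0.4  0.3 -0.1] open 0.997 y-axis [-0.003  0.    -1.   ] rel xyz mm [ -2.3 111.  -65.3] ay 0.0861
```

```bash

python3 -m inch '[{"ax":0,"ay":0.04,"az":0,"x":1,"y":0,"z":-33,"hand":-1},{"ax":0,"ay":0.046,"az":0,"x":0,"y":0,"z":-32.5,"hand":-1},{"ax":0,"ay":0,"az":0,"x":0,"y":40,"z":0,"hand":-1},{"ax":0,"ay":0,"az":0,"x":0,"y":38,"z":0,"hand":-1},{"ax":0,"ay":0,"az":0,"x":0,"y":0,"z":0,"hand":-1}]'
python3 - <<'E'
from h import *
rel([.517,.008,.076],0.015)
S=cam('scene');T=cam('top')
k=cv2.resize(S['img'][110:210,210:330],None,fx=5,fy=5)[:,:,::-1]
cv2.imwrite('pics/s1.png',k)
for z in(.084,0): print(proj(S,[.517,.008,z]))
E
```

```text
time: 2.18
eef_pos: [0.5148, 0.011, 0.1272]
tcp_rot: [-0.706, -0.002, 0.012, 0.708]
contact_force: [-1.5, -0.8, -1.8]
opening: 1.0
t 2.1833 pos [0.5148 0.011  0.1272] az 0.0191 F [-1.5 -0.8 -1.8] open 1.0 y-axis [-0.014  0.003 -1.   ] rel xyz mm [ 2.9 51.1 -3.2] ay 0.0041
[265.06319302 164.3031513 ]
[264.44233675 186.9146341 ]
```

View pics/s1.png

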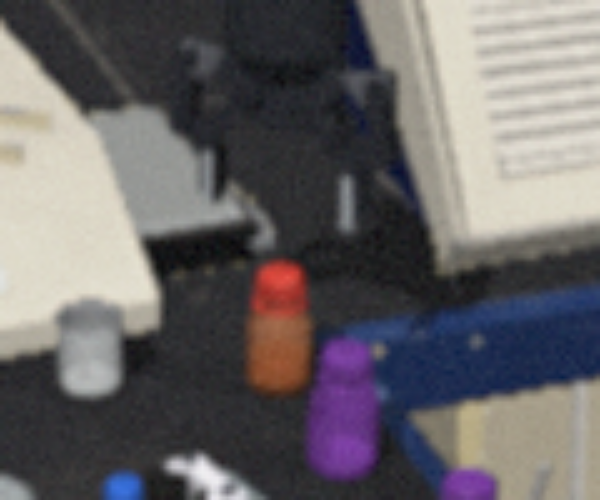

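The view is now unobstructed: the cap top is at scene (266.1,163.6), where (265.1,164.3) was predicted, so position and height agree. The fingers straddle it. I go down and grip.

```bash

python3 -m inch '[{"ax":0,"ay":0,"az":0,"x":1,"y":15,"z":-1,"hand":-1},{"ax":0,"ay":0,"az":0,"x":0,"y":18,"z":-1,"hand":-1},{"ax":0,"ay":0,"az":0,"x":0,"y":17,"z":0,"hand":-1},{"ax":0,"ay":0,"az":0,"x":0,"y":0,"z":0,"hand":-1},{"ax":0,"ay":0,"az":0,"x":0,"y":0,"z":0,"hand":-1}]' 40
python3 -c "
from h import *
rel([.517,.008,.076],0.015)"
```

```text
time: 2.7
eef_pos: [0.5222, 0.008, 0.0863]
tcp_rot: [0.707, 0.008, -0.006, -0.707]
contact_force: [-0.1, -0.5, 0.2]
opening: 1.0
t 2.7 pos [0.5222 0.008  0.0863] az 0.0195 F [-0.1 -0.5  0.2] open 1.0 y-axis [ 0.002 -0.    -1.   ] rel xyz mm [-5.2 10.3  0.1] ay 0.0045
```

```bash

python3 -m inch '[{"ax":0,"ay":0,"az":0,"x":-4,"y":10,"z":0,"hand":-1},{"ax":0,"ay":0,"az":0,"x":0,"y":0,"z":0,"hand":-1},{"ax":0,"ay":0,"az":0,"x":0,"y":0,"z":0,"hand":1},{"ax":0,"ay":0,"az":0,"x":0,"y":0,"z":0,"hand":1},{"ax":0,"ay":0,"az":0,"x":0,"y":0,"z":0,"hand":1}]' 40
python3 -m inch '[{"ax":0,"ay":0,"az":0,"x":0,"y":0,"z":0,"hand":1},{"ax":0,"ay":0,"az":0,"x":0,"y":0,"z":0,"hand":1},{"ax":0,"ay":0,"az":0,"x":0,"y":0,"z":0,"hand":1},{"ax":0,"ay":0,"az":0,"x":0,"y":0,"z":0,"hand":1},{"ax":0,"ay":0,"az":0,"x":0,"y":0,"z":0,"hand":1}]' 40
python3 -c "
from h import *
rel([.517,.008,.076],0.015)"
```

```text
time: 3.12
eef_pos: [0.5175, 0.0072, 0.075]
tcp_rot: [0.707, 0.007, -0.006, -0.707]
contact_force: [0.4, -0.1, 0.8]
opening: 0.602
time: 3.53
eef_pos: [0.5175, 0.0072, 0.0749]
tcp_rot: [0.707, 0.007, -0.006, -0.707]
contact_force: [-0.3, -0.5, 3.1]
opening: 0.346
t 3.5333 pos [0.5175 0.0072 0.0749] az 0.018 F [-0.3 -0.5  3.1] open 0.346 y-axis [ 0.001 -0.    -1.   ] rel xyz mm [-0.5 -1.1  0.8] ay 0.003
```

```bash

python3 -m inch '[{"ax":0,"ay":0,"az":0,"x":0,"y":0,"z":0,"hand":1},{"ax":0,"ay":0,"az":0,"x":0,"y":-10,"z":0,"hand":1},{"ax":0,"ay":0,"az":0,"x":0,"y":-30,"z":0,"hand":1},{"ax":0,"ay":0,"az":0,"x":0,"y":-30,"z":0,"hand":1},{"ax":0,"ay":0,"az":0,"x":0,"y":-30,"z":0,"hand":1}]' 40
python3 -m inch '[{"ax":0,"ay":0,"az":0,"x":0,"y":0,"z":0,"hand":1},{"ax":0,"ay":0,"az":0,"x":0,"y":0,"z":0,"hand":1},{"ax":0,"ay":0,"az":0,"x":0,"y":0,"z":0,"hand":1}]' 40
python3 - <<'E'
from h import *
s=rel([.5025,.232,.2],0.434)
S=cam('scene');T=cam('top');np.save('S2.npy',S,allow_pickle=True)
u,v=proj(S,s['eef_pos']-[0,0,.03]).astype(int)
k=cv2.resize(S['img'][v-60:v+40,u-60:u+60],None,fx=5,fy=5)[:,:,::-1]
cv2.imwrite('pics/s2.png',k)
E
```

```text
time: 3.95
eef_pos: [0.5159, 0.0076, 0.1745]
tcp_rot: [-0.707, -0.005, 0.007, 0.707]
contact_force: [-0.1, -0.6, -1.7]
opening: 0.345
time: 4.2
eef_pos: [0.5161, 0.0075, 0.1734]
tcp_rot: [-0.707, -0.006, 0.007, 0.707]
contact_force: [0.0, 0.8, -0.5]
opening: 0.346
t 4.2 pos [0.5161 0.0075 0.1734] az 0.018 F [ 0.   0.8 -0.5] open 0.346 y-axis [-0.002  0.    -1.   ] rel xyz mm [ -9.7 -26.5 224.7] ay -0.416
```

View pics/s2.png

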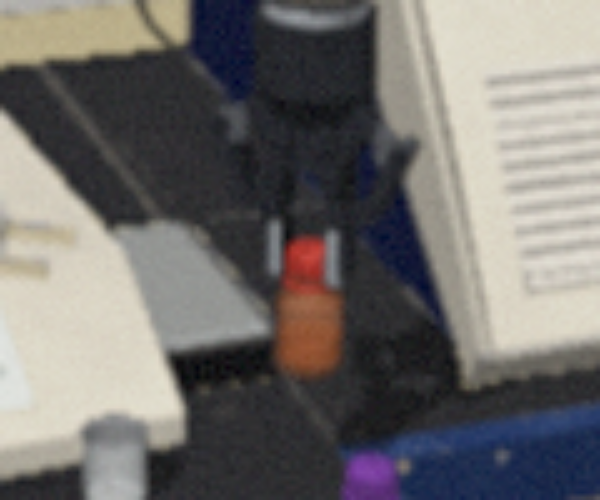

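```bash

python3 -m inch '[{"ax":0,"ay":-0.07,"az":0,"x":-1.6,"y":0,"z":37.5,"hand":1},{"ax":0,"ay":-0.07,"az":0,"x":1.1,"y":0,"z":37.5,"hand":1},{"ax":0,"ay":-0.07,"az":0,"x":3.7,"y":0,"z":37.5,"hand":1},{"ax":0,"ay":-0.07,"az":0,"x":6.4,"y":0,"z":37,"hand":1},{"ax":0,"ay":-0.07,"az":0,"x":9,"y":0,"z":36,"hand":1}]' 40
python3 -m inch '[{"ax":0,"ay":-0.07,"az":0,"x":11.5,"y":0,"z":35,"hand":1},{"ax":0,"ay":0,"az":0,"x":0,"y":0,"z":0,"hand":1},{"ax":0,"ay":0,"az":0,"x":0,"y":0,"z":0,"hand":1}]' 40
python3 - <<'E'
from h import *
s=rel([.5025,.232,.087],0.434)
E
```

```text
time: 4.72
eef_pos: [0.5047, 0.1958, 0.1723]
tcp_rot: [-0.695, -0.129, 0.132, 0.695]
contact_force: [0.6, -0.1, -0.9]
opening: 0.344
time: 4.97
eef_pos: [0.5028, 0.2327, 0.1722]
tcp_rot: [0.69, 0.153, -0.156, -0.69]
contact_force: [0.3, 0.4, -1.3]
opening: 0.348
t 4.9667 pos [0.5028 0.2327 0.1722] az 0.4416 F [ 0.3  0.4 -1.3] open 0.348 y-axis [-0.004 -0.001 -1.   ] rel xyz mm [-0.3 85.2 -0.5] ay 0.0076
```

```bash

python3 -m inch '[{"ax":0,"ay":0,"az":0,"x":0,"y":30,"z":0,"hand":1},{"ax":0,"ay":0,"az":0,"x":0,"y":30,"z":0,"hand":1},{"ax":0,"ay":0,"az":0,"x":0,"y":18,"z":0,"hand":1},{"ax":0,"ay":0,"az":0,"x":0,"y":0,"z":0,"hand":1},{"ax":0,"ay":0,"az":0,"x":0,"y":0,"z":0,"hand":1}]' 40
python3 - <<'E'
from h import *
s=rel([.5025,.232,.087],0.434)
S=cam('scene')
k=cv2.resize(S['img'][165:245,180:290],None,fx=6,fy=6)[:,:,::-1]
cv2.imwrite('pics/s3.png',k)
off=np.array([180,165])
for n,p in(('nest base',[.5025,.232,.012]),('cap top',[*s['eef_pos'][:2],s['eef_pos'][2]+.009]),('under',[*s['eef_pos'][:2],s['eef_pos'][2]-.075])): print(n,(proj(S,p)-off)*6)
E
```

```text
time: 5.38
eef_pos: [0.5032, 0.2298, 0.0944]
tcp_rot: [0.69, 0.151, -0.155, -0.69]
contact_force: [-0.3, 0.3, -0.3]
opening: 0.343
t 5.3833 pos [0.5032 0.2298 0.0944] az 0.4363 F [-0.3  0.3 -0.3] open 0.343 y-axis [-0.005 -0.001 -1.   ] rel xyz mm [0.4 7.4 2.3] ay 0.0023
nest base [345.14691062 326.95559023]
cap top [345.12565622 163.78340264]
under [345.92450701 311.72248651]
```

View pics/s3.png

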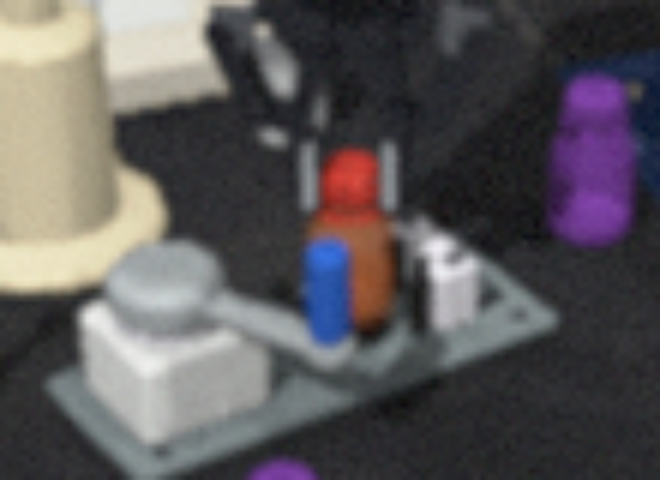

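```bash

python3 -m inch '[{"ax":0,"ay":0,"az":0,"x":0,"y":3,"z":1.5,"hand":1},{"ax":0,"ay":0,"az":0,"x":0,"y":2.5,"z":0,"hand":1},{"ax":0,"ay":0,"az":0,"x":0,"y":1.5,"z":0,"hand":1},{"ax":0,"ay":0,"az":0,"x":0,"y":0,"z":0,"hand":1},{"ax":0,"ay":0,"az":0,"x":0,"y":0,"z":0,"hand":1}]' 40
python3 - <<'E'
from h import *
s=rel([.5025,.232,.087],0.434)
E
```

```text
time: 5.85
eef_pos: [0.5039, 0.2326, 0.0898]
tcp_rot: [0.69, 0.154, -0.153, -0.69]
contact_force: [0.2, 0.6, -0.9]
opening: 0.342
t 5.85 pos [0.5039 0.2326 0.0898] az 0.4381 F [ 0.2  0.6 -0.9] open 0.342 y-axis [ 0.001  0.    -1.   ] rel xyz mm [-1.6  2.8  0.1] ay 0.0041
```

```bash

python3 -m inch '[{"ax":0,"ay":0,"az":0,"x":-1.2,"y":1.5,"z":0,"hand":1},{"ax":0,"ay":0,"az":0,"x":0,"y":1.3,"z":0,"hand":1},{"ax":0,"ay":0,"az":0,"x":0,"y":0,"z":0,"hand":1},{"ax":0,"ay":0,"az":0,"x":0,"y":0,"z":0,"hand":1}]' 40
python3 - <<'E'
from h import *
s=rel([.5025,.232,.087],0.434)
E
```

```text
time: 6.18
eef_pos: [0.5028, 0.2321, 0.0869]
tcp_rot: [0.69, 0.154, -0.154, -0.69]
contact_force: [-0.6, -0.6, 1.9]
opening: 0.346
t 6.1833 pos [0.5028 0.2321 0.0869] az 0.438 F [-0.6 -0.6  1.9] open 0.346 y-axis [ 0. -0. -1.] rel xyz mm [-0.3 -0.1  0.1] ay 0.004
```

```bash

python3 -m inch '[{"ax":0,"ay":0,"az":0,"x":0,"y":0.7,"z":0,"hand":1},{"ax":0,"ay":0,"az":0,"x":0,"y":0,"z":0,"hand":1},{"ax":0,"ay":0,"az":0,"x":0,"y":0,"z":0,"hand":1}]' 40
python3 -m inch '[{"ax":0,"ay":0,"az":0,"x":0,"y":0,"z":0,"hand":0.2},{"ax":0,"ay":0,"az":0,"x":0,"y":0,"z":0,"hand":0},{"ax":0,"ay":0,"az":0,"x":0,"y":0,"z":0,"hand":-0.5},{"ax":0,"ay":0,"az":0,"x":0,"y":0,"z":0,"hand":-1},{"ax":0,"ay":0,"az":0,"x":0,"y":0,"z":0,"hand":-1}]'
python3 -m inch '[{"ax":0,"ay":0,"az":0,"x":0,"y":0,"z":0,"hand":-1},{"ax":0,"ay":0,"az":0,"x":0,"y":-15,"z":0,"hand":-1},{"ax":0,"ay":0,"az":0,"x":0,"y":-30,"z":0,"hand":-1},{"ax":0,"ay":0,"az":0,"x":0,"y":-35,"z":0,"hand":-1},{"ax":0,"ay":0,"az":0,"x":0,"y":-30,"z":0,"hand":-1}]'
python3 - <<'E'
from h import *
s=rel([.4637,.329,.22],0.434)
S=cam('scene');T=cam('top')
k=cv2.resize(S['img'][165:245,180:290],None,fx=6,fy=6)[:,:,::-1]
cv2.imwrite('pics/s4.png',k)
off=np.array([180,165])
for n,p in(('cap top',[.5028,.2321,.096]),('under',[.5028,.2321,.012])): print(n,(proj(S,p)-off)*6)
print(tri(S,blob(S,(100,120,60),(125,255,255),(235,213),12)[0],T,blob(T,(100,120,60),(125,255,255),(208,208),14)[0]))
E
```

```text
time: 6.43
eef_pos: [0.5029, 0.2321, 0.0869]
tcp_rot: [0.69, 0.154, -0.154, -0.69]
contact_force: [-2.3, -1.0, 5.4]
opening: 0.345
time: 6.85
eef_pos: [0.5025, 0.232, 0.0856]
tcp_rot: [0.69, 0.154, -0.154, -0.69]
contact_force: [0.6, -0.4, 0.1]
opening: 0.899
time: 7.27
eef_pos: [0.5025, 0.232, 0.1972]
tcp_rot: [-0.69, -0.154, 0.154, 0.69]
contact_force: [0.1, -0.0, 0.3]
opening: 1.0
t 7.2667 pos [0.5025 0.232  0.1972] az 0.438 F [ 0.1 -0.   0.3] open 1.0 y-axis [-0. -0. -1.] rel xyz mm [  5.9 -22.8 104.3] ay 0.004
cap top [343.66145025 179.64326832]
under [344.50347616 326.90470141]
(array([0.46401072, 0.32988324, 0.10405668]), np.float64(0.0017111135416098386))
```

View pics/s4.png

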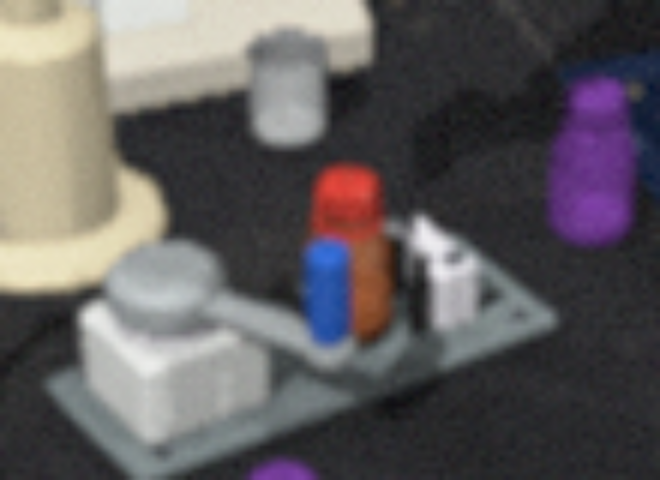

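The red-capped bottle stands upright on the plate, cap top at crop (348,180) where (344,180) was predicted, clear of the pad and V jaw. That makes 8 pictures viewed. Now the lever: the jaws will cage the grip loosely with the jaw axis tangential, and the trailing finger will push it.

```bash

python3 -m inch '[{"ax":0,"ay":0,"az":0,"x":2,"y":0,"z":35,"hand":-1},{"ax":0,"ay":0,"az":0,"x":2,"y":0,"z":35,"hand":-1},{"ax":0,"ay":0,"az":0,"x":2,"y":0,"z":34,"hand":-1},{"ax":0,"ay":-0.115,"az":0,"x":0,"y":0,"z":0,"hand":-1},{"ax":0,"ay":-0.115,"az":0,"x":0,"y":0,"z":0,"hand":-1}]'
python3 -m inch '[{"ax":0,"ay":-0.115,"az":0,"x":0,"y":0,"z":0,"hand":-1},{"ax":0,"ay":-0.115,"az":0,"x":0,"y":0,"z":0,"hand":-1},{"ax":0,"ay":-0.115,"az":0,"x":0,"y":0,"z":0,"hand":-1},{"ax":0,"ay":-0.115,"az":0,"x":0,"y":0,"z":0,"hand":-1},{"ax":0,"ay":-0.115,"az":0,"x":0,"y":0,"z":0,"hand":-1}]'
python3 -m inch '[{"ax":0,"ay":-0.115,"az":0,"x":0,"y":0,"z":0,"hand":-1},{"ax":0,"ay":-0.09,"az":0,"x":0,"y":0,"z":0,"hand":-1},{"ax":0,"ay":0,"az":0,"x":0,"y":0,"z":0,"hand":-1}]'
python3 - <<'E'
from h import *
s=rel([.464,.330,.112],1.45); print(s['qpos'].round(2))
E
```

```text
time: 7.78
eef_pos: [0.4625, 0.3303, 0.1947]
tcp_rot: [0.667, 0.234, -0.235, -0.667]
contact_force: [0.6, 0.6, 0.9]
opening: 0.999
time: 8.2
eef_pos: [0.4635, 0.3286, 0.1947]
tcp_rot: [-0.574, -0.413, 0.414, 0.574]
contact_force: [-0.1, 0.1, -0.2]
opening: 1.002
time: 8.45
eef_pos: [0.4635, 0.3286, 0.1947]
tcp_rot: [-0.529, -0.468, 0.469, 0.53]
contact_force: [0.3, 0.4, -1.0]
opening: 0.999
t 8.45 pos [0.4635 0.3286 0.1947] az 1.4495 F [ 0.3  0.4 -1. ] open 0.999 y-axis [-0.001 -0.001 -1.   ] rel xyz mm [ 1.6 82.7 -0.4] ay -0.0005
[ 0.44  0.1   1.89  0.    1.16 -1.01]
```

```bash

python3 -m inch '[{"ax":0,"ay":0,"az":0,"x":1.5,"y":30,"z":0,"hand":-1},{"ax":0,"ay":0,"az":0,"x":0,"y":28,"z":0,"hand":-1},{"ax":0,"ay":0,"az":0,"x":0,"y":25,"z":0,"hand":-1},{"ax":0,"ay":0,"az":0,"x":0,"y":0,"z":0,"hand":-1},{"ax":0,"ay":0,"az":0,"x":0,"y":0,"z":0,"hand":0.35}]' 20
python3 -m inch '[{"ax":0,"ay":0,"az":0,"x":0,"y":0,"z":0,"hand":0.35},{"ax":0,"ay":0,"az":0,"x":0,"y":0,"z":0,"hand":0.35},{"ax":0,"ay":0,"az":0,"x":0,"y":0,"z":0,"hand":0.35},{"ax":0,"ay":0,"az":0,"x":0,"y":0,"z":0,"hand":0.35},{"ax":0,"ay":0,"az":0,"x":0,"y":0,"z":0,"hand":0.35}]'
python3 - <<'E'
from h import *
s=rel([.464,.330,.112],1.45)
E
```

```text
time: 8.87
eef_pos: [0.4628, 0.3296, 0.1109]
tcp_rot: [-0.53, -0.466, 0.47, 0.531]
contact_force: [-0.3, 0.5, 0.6]
opening: 0.886
time: 9.28
eef_pos: [0.4647, 0.3305, 0.114]
tcp_rot: [0.53, 0.469, -0.468, -0.53]
contact_force: [-0.5, -0.2, 0.2]
opening: 0.327
t 9.2833 pos [0.4647 0.3305 0.114 ] az 1.4479 F [-0.5 -0.2  0.2] open 0.327 y-axis [ 0.002  0.001 -1.   ] rel xyz mm [-0.6  2.   0.7] ay -0.0021
```

```bash

cat >> h.py <<'E'
AX=np.array([.552,.319])
def lev():
    s=get_state(); d=s['eef_pos'][:2]-AX; r=np.hypot(*d); a=np.arctan2(d[1],d[0]); M=R.from_quat(s['tcp_rot']).as_matrix(); az=np.arctan2(M[1,0],M[0,0])
    F=s['contact_force']; t=np.array([np.sin(a),-np.cos(a)])
    print('t %.2f turn %.3f r %.1f yawerr %.3f z %.4f Ft %.2f Fr %.2f Fz %.1f Mz %.2f open %.3f'%(s['time'],3.02-a,r*1e3,az-(a-np.pi/2),s['eef_pos'][2],F[:2]@t,F[:2]@d/r,F[2],s['wrist_torque'][2],s['opening']))
E
python3 -m inch '[{"ax":0,"ay":0.05,"az":0,"x":4.5,"y":0,"z":-0.1,"hand":0.35},{"ax":0,"ay":0.05,"az":0,"x":4.5,"y":0,"z":-0.1,"hand":0.35},{"ax":0,"ay":0.05,"az":0,"x":4.5,"y":0,"z":-0.1,"hand":0.35},{"ax":0,"ay":0.05,"az":0,"x":4.5,"y":0,"z":-0.1,"hand":0.35},{"ax":0,"ay":0,"az":0,"x":0,"y":0,"z":0,"hand":0.35}]' 20
python3 -c "from h import *; lev()"
python3 -m inch '[{"ax":0,"ay":0.05,"az":0,"x":4.5,"y":0,"z":-0.1,"hand":0.35},{"ax":0,"ay":0.05,"az":0,"x":4.5,"y":0,"z":-0.1,"hand":0.35},{"ax":0,"ay":0.05,"az":0,"x":4.5,"y":0,"z":-0.1,"hand":0.35},{"ax":0,"ay":0.05,"az":0,"x":4.5,"y":0,"z":-0.1,"hand":0.35},{"ax":0,"ay":0,"az":0,"x":0,"y":0,"z":0,"hand":0.35}]' 20
python3 -c "from h import *; lev()"
```

```text
time: 9.7
eef_pos: [0.4684, 0.3474, 0.1135]
tcp_rot: [0.574, 0.413, -0.413, -0.573]
contact_force: [-1.0, -3.6, 2.5]
opening: 0.328
t 9.70 turn 0.206 r 88.3 yawerr 0.005 z 0.1135 Ft -3.73 Fr -0.26 Fz 2.5 Mz -0.01 open 0.328
time: 10.12
eef_pos: [0.4758, 0.3639, 0.1133]
tcp_rot: [0.612, 0.354, -0.354, -0.612]
contact_force: [0.1, -3.3, 2.1]
opening: 0.322
t 10.12 turn 0.411 r 88.5 yawerr 0.010 z 0.1133 Ft -2.78 Fr -1.80 Fz 2.1 Mz -0.01 open 0.322
```

```bash

python3 -m inch '[{"ax":0,"ay":0.05,"az":0,"x":4.5,"y":0,"z":-0.1,"hand":0.35},{"ax":0,"ay":0.05,"az":0,"x":4.5,"y":0,"z":-0.1,"hand":0.35},{"ax":0,"ay":0.05,"az":0,"x":4.5,"y":0,"z":-0.1,"hand":0.35},{"ax":0,"ay":0.05,"az":0,"x":4.5,"y":0,"z":-0.1,"hand":0.35},{"ax":0,"ay":0,"az":0,"x":0,"y":0,"z":0,"hand":0.35}]' 20 >/dev/null
python3 -c "from h import *; lev()"
python3 -m inch '[{"ax":0,"ay":0.05,"az":0,"x":4.5,"y":0,"z":-0.1,"hand":0.35},{"ax":0,"ay":0.05,"az":0,"x":4.5,"y":0,"z":-0.1,"hand":0.35},{"ax":0,"ay":0.05,"az":0,"x":4.5,"y":0,"z":-0.1,"hand":0.35},{"ax":0,"ay":0,"az":0,"x":0,"y":0,"z":0,"hand":0.35},{"ax":0,"ay":0,"az":0,"x":0,"y":0,"z":0,"hand":0.35}]' 20 >/dev/null
python3 - <<'E'
from h import *
lev()
T=cam('top'); h=cv2.cvtColor(T['img'],cv2.COLOR_RGB2HSV)
m=cv2.inRange(h,(0,200,200),(9,255,255)); n,l,s,ce=cv2.connectedComponentsWithStats(m)
u0=proj(T,[.5025,.232,.096])
for i in range(1,n):
    if np.hypot(*(ce[i]-u0))<15 and s[i][4]>10:
        p=plane(T,*ce[i],.096)[:2]-[.5025,.232]; print('bottle dx along clamp x,y mm',s[i][4],p@[-.497,-.868]*1e3,p@[.868,-.497]*1e3)
E
```

```text
t 10.53 turn 0.612 r 88.9 yawerr 0.011 z 0.1130 Ft -3.03 Fr -0.65 Fz 1.5 Mz -0.03 open 0.325
t 10.95 turn 0.760 r 89.4 yawerr 0.012 z 0.1126 Ft -2.91 Fr -0.67 Fz 1.2 Mz 0.09 open 0.324
```

```bash

python3 -m inch '[{"ax":0,"ay":0.03,"az":0,"x":2.7,"y":0,"z":-0.1,"hand":0.35},{"ax":0,"ay":0.03,"az":0,"x":2.7,"y":0,"z":-0.1,"hand":0.35},{"ax":0,"ay":0.03,"az":0,"x":2.7,"y":0,"z":-0.1,"hand":0.35},{"ax":0,"ay":0,"az":0,"x":0,"y":0,"z":0,"hand":0.35}]' 20 >/dev/null
python3 -c "from h import *; lev()"
```

```text
t 11.33 turn 0.847 r 89.4 yawerr 0.007 z 0.1126 Ft -4.81 Fr -1.96 Fz 1.9 Mz 0.04 open 0.328
```

```bash

python3 -m inch '[{"ax":0,"ay":0.03,"az":0,"x":2.7,"y":0,"z":-0.1,"hand":0.35},{"ax":0,"ay":0.03,"az":0,"x":2.7,"y":0,"z":-0.1,"hand":0.35},{"ax":0,"ay":0,"az":0,"x":0,"y":0,"z":0,"hand":0.35}]' 20 >/dev/null
python3 -c "from h import *; lev()"
```

```text
t 11.58 turn 0.908 r 89.5 yawerr 0.008 z 0.1125 Ft -4.42 Fr -1.76 Fz 2.7 Mz 0.01 open 0.325
```

```bash

python3 -m inch '[{"ax":0,"ay":0.025,"az":0,"x":2.2,"y":0,"z":-0.1,"hand":0.35},{"ax":0,"ay":0.025,"az":0,"x":2.2,"y":0,"z":-0.1,"hand":0.35},{"ax":0,"ay":0,"az":0,"x":0,"y":0,"z":0,"hand":0.35}]' 20 >/dev/null
python3 -c "from h import *; lev()"
```

```text
t 11.83 turn 0.958 r 89.5 yawerr 0.008 z 0.1126 Ft -4.75 Fr -0.55 Fz 1.8 Mz -0.01 open 0.323
```

```bash

python3 -m inch '[{"ax":0,"ay":0.025,"az":0,"x":2.2,"y":0,"z":-0.1,"hand":0.35},{"ax":0,"ay":0.025,"az":0,"x":2.2,"y":0,"z":-0.1,"hand":0.35},{"ax":0,"ay":0,"az":0,"x":0,"y":0,"z":0,"hand":0.35}]' 20 >/dev/null
python3 -c "from h import *; lev()"
```

```text
t 12.08 turn 1.008 r 89.5 yawerr 0.008 z 0.1126 Ft -4.63 Fr -1.27 Fz 2.1 Mz 0.05 open 0.325
```

```bash

python3 -m inch '[{"ax":0,"ay":0.025,"az":0,"x":2.2,"y":0,"z":-0.1,"hand":0.35},{"ax":0,"ay":0.025,"az":0,"x":2.2,"y":0,"z":-0.1,"hand":0.35},{"ax":0,"ay":0.025,"az":0,"x":2.2,"y":0,"z":-0.1,"hand":0.35},{"ax":0,"ay":0,"az":0,"x":0,"y":0,"z":0,"hand":0.35}]' 20 >/dev/null
python3 -c "from h import *; lev()"
```

```text
t 12.42 turn 1.084 r 89.5 yawerr 0.008 z 0.1126 Ft -4.66 Fr -0.03 Fz 2.1 Mz 0.06 open 0.323
```

```bash

python3 -m inch '[{"ax":0,"ay":0.025,"az":0,"x":2.2,"y":0,"z":-0.1,"hand":0.35},{"ax":0,"ay":0.025,"az":0,"x":2.2,"y":0,"z":-0.1,"hand":0.35},{"ax":0,"ay":0,"az":0,"x":0,"y":0,"z":0,"hand":0.35}]' 20 >/dev/null
python3 -c "from h import *; lev()"
```

```text
t 12.67 turn 1.134 r 89.5 yawerr 0.008 z 0.1127 Ft -4.89 Fr 0.11 Fz 1.3 Mz 0.01 open 0.323
```

```bash

python3 -m inch '[{"ax":0,"ay":0.025,"az":0,"x":2.2,"y":0,"z":-0.1,"hand":0.35},{"ax":0,"ay":0.025,"az":0,"x":2.2,"y":0,"z":-0.1,"hand":0.35},{"ax":0,"ay":0.025,"az":0,"x":2.2,"y":0,"z":-0.1,"hand":0.35},{"ax":0,"ay":0,"az":0,"x":0,"y":0,"z":0,"hand":0.35}]' 20 >/dev/null
python3 -c "from h import *; lev()"
```

```text
t 13.00 turn 1.209 r 89.5 yawerr 0.008 z 0.1127 Ft -4.66 Fr 0.66 Fz 1.4 Mz 0.02 open 0.330
```

```bash

python3 -m inch '[{"ax":0,"ay":0.025,"az":0,"x":2.2,"y":0,"z":-0.1,"hand":0.35},{"ax":0,"ay":0.025,"az":0,"x":2.2,"y":0,"z":-0.1,"hand":0.35},{"ax":0,"ay":0,"az":0,"x":0,"y":0,"z":0,"hand":0.35}]' 20 >/dev/null
python3 -c "from h import *; lev()"
```

```text
t 13.25 turn 1.258 r 89.5 yawerr 0.007 z 0.1127 Ft -6.01 Fr 1.23 Fz 0.5 Mz -0.01 open 0.321
```

Force is rising, so the bottle is reaching the V. I go on in small steps, one at a time.

```bash

python3 -m inch '[{"ax":0,"ay":0.02,"az":0,"x":1.8,"y":0,"z":-0.1,"hand":0.35},{"ax":0,"ay":0.02,"az":0,"x":1.8,"y":0,"z":-0.1,"hand":0.35},{"ax":0,"ay":0,"az":0,"x":0,"y":0,"z":0,"hand":0.35}]' 20 >/dev/null
python3 -c "from h import *; lev()"
```

```text
t 13.50 turn 1.298 r 89.5 yawerr 0.007 z 0.1127 Ft -5.82 Fr 1.21 Fz 1.9 Mz -0.03 open 0.331
```

```bash

python3 -m inch '[{"ax":0,"ay":0.02,"az":0,"x":1.8,"y":0,"z":-0.1,"hand":0.35},{"ax":0,"ay":0.02,"az":0,"x":1.8,"y":0,"z":-0.1,"hand":0.35},{"ax":0,"ay":0,"az":0,"x":0,"y":0,"z":0,"hand":0.35}]' 20 >/dev/null
python3 -c "from h import *; lev()"
```

```text
t 13.75 turn 1.338 r 89.5 yawerr 0.007 z 0.1127 Ft -6.19 Fr 2.74 Fz 1.3 Mz -0.02 open 0.330
```

```bash

python3 -m inch '[{"ax":0,"ay":0.02,"az":0,"x":1.8,"y":0,"z":-0.1,"hand":0.35},{"ax":0,"ay":0.02,"az":0,"x":1.8,"y":0,"z":-0.1,"hand":0.35},{"ax":0,"ay":0,"az":0,"x":0,"y":0,"z":0,"hand":0.35}]' 20 >/dev/null
python3 -c "from h import *; lev()"
```

```text
t 14.00 turn 1.378 r 89.6 yawerr 0.007 z 0.1127 Ft -4.62 Fr 2.02 Fz 1.0 Mz -0.05 open 0.324
```

```bash
for i in 1 2 3 4; do python3 -m inch '[{"ax":0,"ay":0,"az":0,"x":0,"y":0,"z":0,"hand":0.35}]' 20 >/dev/null
python3 -c "from h import *; lev()"; done
```

```text
t 14.08 turn 1.378 r 89.6 yawerr 0.008 z 0.1128 Ft -5.64 Fr 1.80 Fz 1.8 Mz -0.03 open 0.324
t 14.17 turn 1.378 r 89.6 yawerr 0.008 z 0.1128 Ft -4.76 Fr 1.81 Fz 0.6 Mz 0.01 open 0.327
t 14.25 turn 1.378 r 89.6 yawerr 0.008 z 0.1128 Ft -4.52 Fr 1.68 Fz 1.4 Mz -0.01 open 0.326
t 14.33 turn 1.378 r 89.6 yawerr 0.008 z 0.1128 Ft -5.02 Fr 1.15 Fz 1.7 Mz -0.04 open 0.331
```

```bash

cat >> h.py <<'E'
def capx():
    S=cam('scene'); h=cv2.cvtColor(S['img'],cv2.COLOR_RGB2HSV); m=cv2.inRange(h,(0,180,90),(9,255,255)); m[:150]=0;m[230:]=0;m[:,:215]=0;m[:,275:]=0
    n,l,s,ce=cv2.connectedComponentsWithStats(m); i=1+s[1:,4].argmax(); print('cap blob',ce[i].round(2),s[i]); b=np.array([.5025,.232,.089])
    print('nest cap',proj(S,b).round(2),'+10mm',proj(S,b+[-.00497,-.00868,0]).round(2)); cv2.imwrite('pics/now.png',cv2.resize(S['img'][140:245,170:290],None,fx=5,fy=5)[:,:,::-1])
E
python3 -m inch '[{"ax":0,"ay":0.02,"az":0,"x":1.8,"y":0,"z":-0.1,"hand":0.35},{"ax":0,"ay":0,"az":0,"x":0,"y":0,"z":0,"hand":0.35}]' 20 >/dev/null
python3 -c "from h import *; lev()"; for i in 1 2 3; do python3 -m inch '[{"ax":0,"ay":0,"az":0,"x":0,"y":0,"z":0,"hand":0.35}]' 20 >/dev/null
python3 -c "from h import *; lev()"; done
python3 -c "from h import *; capx()"
```

```text
t 14.50 turn 1.397 r 89.6 yawerr 0.006 z 0.1128 Ft -4.55 Fr 1.76 Fz 1.3 Mz -0.01 open 0.328
t 14.58 turn 1.397 r 89.6 yawerr 0.007 z 0.1128 Ft -4.62 Fr 2.01 Fz 2.3 Mz -0.01 open 0.327
t 14.67 turn 1.397 r 89.6 yawerr 0.007 z 0.1128 Ft -4.58 Fr 2.65 Fz 1.8 Mz 0.01 open 0.325
t 14.75 turn 1.397 r 89.6 yawerr 0.007 z 0.1127 Ft -5.11 Fr 2.92 Fz 1.8 Mz -0.09 open 0.326
cap blob [239.45 196.7 ] [235 192  11  11  66]
nest cap [237.4  197.05] +10mm [240.34 196.02]
```

View pics/now.png

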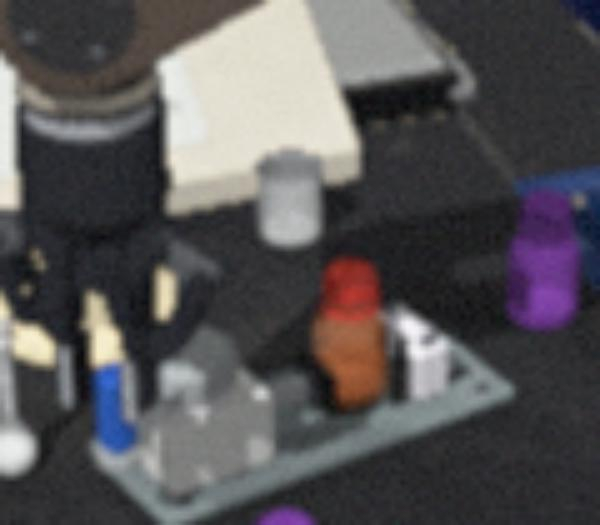

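The view shows the bottle upright with its cap at crop (350,285), close to the V jaw. The lever has swung round to the far side with the grip at crop (115,405) between the fingers, and the flask and squeeze bottle are clear. No 8 N peak so far, so I continue.

```bash

python3 -m inch '[{"ax":0,"ay":0.02,"az":0,"x":1.8,"y":0,"z":-0.1,"hand":0.35}]' 20 >/dev/null
python3 -c "from h import *; lev()"; for i in 1 2 ; do python3 -m inch '[{"ax":0,"ay":0,"az":0,"x":0,"y":0,"z":0,"hand":0.35}]' 20 >/dev/null
python3 -c "from h import *; lev()"; done
```

```text
t 14.88 turn 1.411 r 89.6 yawerr 0.000 z 0.1127 Ft -6.06 Fr 1.26 Fz 2.1 Mz -0.07 open 0.327
t 14.97 turn 1.417 r 89.6 yawerr 0.007 z 0.1128 Ft -6.34 Fr 2.38 Fz 1.5 Mz -0.10 open 0.323
t 15.05 turn 1.417 r 89.6 yawerr 0.007 z 0.1127 Ft -4.94 Fr 2.66 Fz 0.9 Mz -0.04 open 0.327
```

```bash

for i in 1; do python3 -m inch '[{"ax":0,"ay":0.02,"az":0,"x":1.8,"y":0,"z":-0.1,"hand":0.35}]' 20 >/dev/null
python3 -c "from h import *; lev()"; python3 -m inch '[{"ax":0,"ay":0.02,"az":0,"x":1.8,"y":0,"z":-0.1,"hand":0.35}]' 20 >/dev/null
python3 -c "from h import *; lev()"; python3 -m inch '[{"ax":0,"ay":0,"az":0,"x":0,"y":0,"z":0,"hand":0.35}]' 20 >/dev/null
python3 -c "from h import *; lev()"; done
```

```text
t 15.13 turn 1.431 r 89.6 yawerr 0.001 z 0.1127 Ft -5.95 Fr 3.03 Fz 1.2 Mz -0.05 open 0.323
t 15.22 turn 1.453 r 89.6 yawerr 0.002 z 0.1127 Ft -6.34 Fr 2.46 Fz 1.3 Mz -0.05 open 0.323
t 15.30 turn 1.458 r 89.7 yawerr 0.008 z 0.1128 Ft -4.82 Fr 2.71 Fz 0.3 Mz -0.09 open 0.327
```

```bash

python3 -m inch '[{"ax":0,"ay":0.02,"az":0,"x":1.8,"y":0,"z":-0.1,"hand":0.35},{"ax":0,"ay":0.02,"az":0,"x":1.8,"y":0,"z":-0.1,"hand":0.35}]' 20 >/dev/null
python3 -c "from h import *; lev()"; python3 -m inch '[{"ax":0,"ay":0,"az":0,"x":0,"y":0,"z":0,"hand":0.35},{"ax":0,"ay":0,"az":0,"x":0,"y":0,"z":0,"hand":0.35}]' 20 >/dev/null
python3 -c "from h import *; lev()"
```

```text
t 15.47 turn 1.493 r 89.6 yawerr 0.002 z 0.1127 Ft -5.75 Fr 2.13 Fz 1.5 Mz -0.08 open 0.328
t 15.63 turn 1.498 r 89.7 yawerr 0.008 z 0.1128 Ft -5.51 Fr 2.63 Fz 1.1 Mz -0.08 open 0.325
```

```bash

python3 -m inch '[{"ax":0,"ay":0.02,"az":0,"x":1.8,"y":0,"z":-0.1,"hand":0.35},{"ax":0,"ay":0.02,"az":0,"x":1.8,"y":0,"z":-0.1,"hand":0.35}]' 20 >/dev/null
python3 -c "from h import *; lev()"; python3 -m inch '[{"ax":0,"ay":0,"az":0,"x":0,"y":0,"z":0,"hand":0.35},{"ax":0,"ay":0,"az":0,"x":0,"y":0,"z":0,"hand":0.35}]' 20 >/dev/null
python3 -c "from h import *; lev()"
```

```text
t 15.80 turn 1.532 r 89.6 yawerr 0.001 z 0.1128 Ft -5.98 Fr 2.43 Fz 1.4 Mz -0.05 open 0.328
t 15.97 turn 1.537 r 89.7 yawerr 0.007 z 0.1128 Ft -5.55 Fr 2.57 Fz 0.3 Mz -0.05 open 0.321
```

```bash

python3 -m inch '[{"ax":0,"ay":0.02,"az":0,"x":1.8,"y":0,"z":-0.1,"hand":0.35},{"ax":0,"ay":0.02,"az":0,"x":1.8,"y":0,"z":-0.1,"hand":0.35}]' 20 >/dev/null
python3 -c "from h import *; lev()"; python3 -m inch '[{"ax":0,"ay":0,"az":0,"x":0,"y":0,"z":0,"hand":0.35},{"ax":0,"ay":0,"az":0,"x":0,"y":0,"z":0,"hand":0.35}]' 20 >/dev/null
python3 -c "from h import *; lev()"
```

```text
t 16.13 turn 1.571 r 89.6 yawerr -0.000 z 0.1128 Ft -6.81 Fr 2.80 Fz 0.4 Mz -0.02 open 0.325
t 16.30 turn 1.576 r 89.7 yawerr 0.006 z 0.1128 Ft -5.87 Fr 3.67 Fz 1.6 Mz -0.02 open 0.328
```

Now rising at rest too (5.5 to 5.9 N).

```bash

python3 -m inch '[{"ax":0,"ay":0.02,"az":0,"x":1.8,"y":0,"z":0,"hand":0.35},{"ax":0,"ay":0.02,"az":0,"x":1.8,"y":0,"z":0,"hand":0.35}]' 20 >/dev/null
python3 -c "from h import *; lev()"; python3 -m inch '[{"ax":0,"ay":0,"az":0,"x":0,"y":0,"z":0,"hand":0.35},{"ax":0,"ay":0,"az":0,"x":0,"y":0,"z":0,"hand":0.35}]' 20 >/dev/null
python3 -c "from h import *; lev()"
```

```text
t 16.47 turn 1.609 r 89.7 yawerr -0.002 z 0.1127 Ft -6.57 Fr 2.14 Fz 1.6 Mz -0.02 open 0.323
t 16.63 turn 1.614 r 89.8 yawerr 0.004 z 0.1128 Ft -6.10 Fr 3.04 Fz 0.8 Mz -0.02 open 0.326
```

```bash

python3 -m inch '[{"ax":0,"ay":0.02,"az":0,"x":1.8,"y":0,"z":-0.1,"hand":0.35},{"ax":0,"ay":0.02,"az":0,"x":1.8,"y":0,"z":-0.1,"hand":0.35}]' 20 >/dev/null
python3 -c "from h import *; lev()"; python3 -m inch '[{"ax":0,"ay":0,"az":0,"x":0,"y":0,"z":0,"hand":0.35},{"ax":0,"ay":0,"az":0,"x":0,"y":0,"z":0,"hand":0.35}]' 20 >/dev/null
python3 -c "from h import *; lev()"
```

```text
t 16.80 turn 1.647 r 89.7 yawerr -0.004 z 0.1127 Ft -7.77 Fr 2.45 Fz 1.2 Mz -0.03 open 0.326
t 16.97 turn 1.652 r 89.8 yawerr 0.002 z 0.1128 Ft -6.22 Fr 3.86 Fz 1.0 Mz 0.02 open 0.326
```

```bash

python3 -m inch '[{"ax":0,"ay":0.02,"az":0,"x":1.8,"y":0,"z":-0.1,"hand":0.35},{"ax":0,"ay":0.02,"az":0,"x":1.8,"y":0,"z":-0.1,"hand":0.35}]' 20 >/dev/null
python3 -c "from h import *; lev()"; python3 -m inch '[{"ax":0,"ay":0,"az":0,"x":0,"y":0,"z":0,"hand":0.35},{"ax":0,"ay":0,"az":0,"x":0,"y":0,"z":0,"hand":0.35}]' 20 >/dev/null
python3 -c "from h import *; lev()"
```

```text
t 17.13 turn 1.685 r 89.7 yawerr -0.006 z 0.1128 Ft -9.10 Fr 2.96 Fz 2.9 Mz -0.04 open 0.330
t 17.30 turn 1.690 r 89.8 yawerr 0.000 z 0.1128 Ft -7.76 Fr 2.87 Fz 1.4 Mz -0.07 open 0.326
```

Near the click (7.8 N at rest). One row at a time from here.

```bash

python3 -m inch '[{"ax":0,"ay":0.02,"az":0,"x":1.8,"y":0,"z":-0.1,"hand":0.35}]' 20 >/dev/null
python3 -c "from h import *; lev()"; python3 -m inch '[{"ax":0,"ay":0,"az":0,"x":0,"y":0,"z":0,"hand":0.35},{"ax":0,"ay":0,"az":0,"x":0,"y":0,"z":0,"hand":0.35}]' 20 >/dev/null
python3 -c "from h import *; lev()"
```

```text
t 17.38 turn 1.703 r 89.8 yawerr -0.007 z 0.1128 Ft -8.02 Fr 2.39 Fz 1.9 Mz -0.03 open 0.325
t 17.55 turn 1.708 r 89.8 yawerr -0.002 z 0.1128 Ft -7.07 Fr 2.97 Fz 1.7 Mz -0.07 open 0.323
```

```bash

python3 -m inch '[{"ax":0,"ay":0.02,"az":0,"x":1.8,"y":0,"z":-0.1,"hand":0.35}]' 20 >/dev/null
python3 -c "from h import *; lev()"; python3 -m inch '[{"ax":0,"ay":0,"az":0,"x":0,"y":0,"z":0,"hand":0.35},{"ax":0,"ay":0,"az":0,"x":0,"y":0,"z":0,"hand":0.35}]' 20 >/dev/null
python3 -c "from h import *; lev()"
```

```text
t 17.63 turn 1.722 r 89.8 yawerr -0.009 z 0.1128 Ft -8.77 Fr 2.86 Fz 2.7 Mz 0.02 open 0.326
t 17.80 turn 1.726 r 89.8 yawerr -0.004 z 0.1128 Ft -9.03 Fr 3.54 Fz 1.9 Mz -0.03 open 0.324
```

```bash

python3 -m inch '[{"ax":0,"ay":0.02,"az":0,"x":1.8,"y":0,"z":-0.1,"hand":0.35}]' 20 >/dev/null
python3 -c "from h import *; lev()"; python3 -m inch '[{"ax":0,"ay":0,"az":0,"x":0,"y":0,"z":0,"hand":0.35},{"ax":0,"ay":0,"az":0,"x":0,"y":0,"z":0,"hand":0.35}]' 20 >/dev/null
python3 -c "from h import *; lev()"
```

```text
t 17.88 turn 1.740 r 89.8 yawerr -0.010 z 0.1128 Ft -9.43 Fr 3.50 Fz 1.8 Mz -0.00 open 0.326
t 18.05 turn 1.743 r 89.8 yawerr -0.007 z 0.1128 Ft -9.19 Fr 3.94 Fz 1.8 Mz -0.01 open 0.327
```

```bash

python3 -m inch '[{"ax":0,"ay":0.02,"az":0,"x":1.8,"y":0,"z":-0.1,"hand":0.35}]' 20 >/dev/null
python3 -c "from h import *; lev()"; python3 -m inch '[{"ax":0,"ay":0,"az":0,"x":0,"y":0,"z":0,"hand":0.35},{"ax":0,"ay":0,"az":0,"x":0,"y":0,"z":0,"hand":0.35}]' 20 >/dev/null
python3 -c "from h import *; lev()"
```

```text
t 18.13 turn 1.759 r 89.7 yawerr -0.011 z 0.1128 Ft -10.26 Fr 3.42 Fz 1.2 Mz -0.01 open 0.325
t 18.30 turn 1.764 r 89.8 yawerr -0.007 z 0.1128 Ft -9.93 Fr 3.02 Fz 1.9 Mz -0.01 open 0.324
```

```bash
python3 -c "
from h import *
S=cam('scene');T=cam('top')
a=cv2.resize(S['img'][120:245,90:280],None,fx=4,fy=4);b=cv2.resize(T['img'][110:240,140:300],None,fx=3,fy=3)
cv2.imwrite('pics/c2.png',cv2.resize(S['img'][120:260,90:280],None,fx=4,fy=4)[:,:,::-1]); cv2.imwrite('pics/c3.png',cv2.resize(T['img'][100:240,130:310],None,fx=4,fy=4)[:,:,::-1])"
```

```text
(no output)
```

View pics/c2.png

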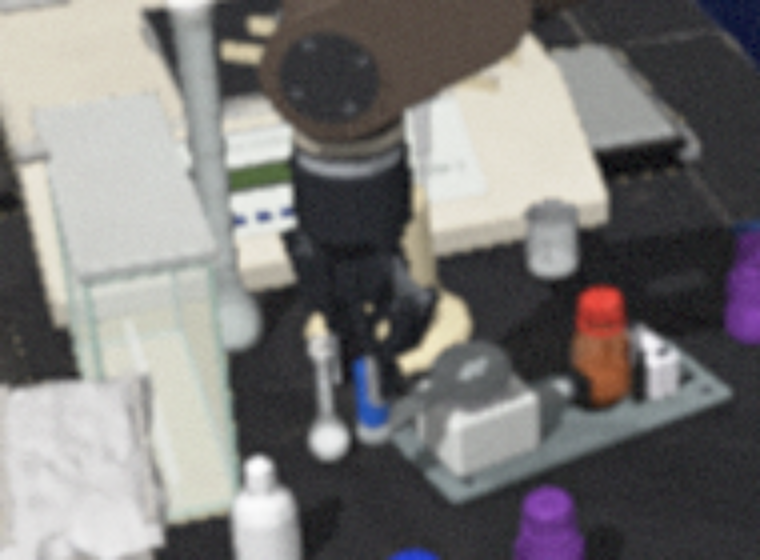

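```bash
python3 -c "
from h import *
S=cam('scene')
P=lambda u,v:(90+u/4-.4,120+v/4-.4)
print(plane(S,*P(328,455),.0), plane(S,*P(322,335),.098))
s=rel([.647,.361,.1]); print(s['contact_force'],s['wrist_torque'])
g=s['eef_pos'];print('flask 2 views',proj(S,[.647,.361,.0]),proj(S,[.647,.361,.098]),P(328,455),P(322,335))
"
```

```text
[0.6464889  0.36155305 0.        ] [0.64619668 0.35636591 0.098     ]
t 18.45 pos [0.5797 0.4044 0.1128] az -0.321 F [-7.4  5.1  1. ] open 0.327 y-axis [-0.003  0.006 -1.   ] rel xyz mm [ 77.6  12.3 -20. ] ay None
[-7.42408658  5.09437633  1.03872487] [ 0.97004204  1.23929167 -0.0532849 ]
flask 2 views [171.55609523 233.20015685] [168.90990119 204.09484177] (171.6, 233.35) (170.1, 203.35)
```

The picture (10th) shows the bottle against the V jaw, and the flask upright and unmoved, about 50 mm ahead of the leading finger. Nothing else is touched, so the force comes from the lever. I continue row by row.

```bash

python3 -m inch '[{"ax":0,"ay":0.02,"az":0,"x":1.8,"y":0,"z":-0.1,"hand":0.35}]' 20 >/dev/null
python3 -c "from h import *; lev()"; for i in 1 2 3; do python3 -m inch '[{"ax":0,"ay":0,"az":0,"x":0,"y":0,"z":0,"hand":0.35}]' 20 >/dev/null
python3 -c "from h import *; lev()"; done
```

```text
t 18.53 turn 1.779 r 89.8 yawerr -0.012 z 0.1128 Ft -8.93 Fr 2.97 Fz 1.6 Mz -0.04 open 0.324
t 18.62 turn 1.787 r 89.9 yawerr -0.004 z 0.1129 Ft -9.06 Fr 3.39 Fz 0.8 Mz 0.01 open 0.322
t 18.70 turn 1.785 r 89.8 yawerr -0.005 z 0.1128 Ft -8.88 Fr 3.08 Fz 1.2 Mz -0.06 open 0.323
t 18.78 turn 1.784 r 89.8 yawerr -0.006 z 0.1128 Ft -8.72 Fr 2.97 Fz 1.0 Mz -0.08 open 0.323
```

```bash

python3 -m inch '[{"ax":0,"ay":0.02,"az":0,"x":1.8,"y":0,"z":-0.1,"hand":0.35}]' 20 >/dev/null
python3 -c "from h import *; lev()"; for i in 1 2 3; do python3 -m inch '[{"ax":0,"ay":0,"az":0,"x":0,"y":0,"z":0,"hand":0.35}]' 20 >/dev/null
python3 -c "from h import *; lev()"; done
```

```text
t 18.87 turn 1.799 r 89.8 yawerr -0.011 z 0.1128 Ft -10.05 Fr 4.17 Fz 1.2 Mz -0.03 open 0.325
t 18.95 turn 1.809 r 89.9 yawerr -0.001 z 0.1128 Ft -7.11 Fr 3.74 Fz 0.3 Mz -0.07 open 0.323
t 19.03 turn 1.808 r 89.9 yawerr -0.002 z 0.1128 Ft -8.16 Fr 3.57 Fz 0.2 Mz -0.03 open 0.323
t 19.12 turn 1.807 r 89.9 yawerr -0.003 z 0.1128 Ft -7.52 Fr 3.04 Fz 1.4 Mz -0.05 open 0.326
```

Force at rest is falling (9.9, then 8.8, then 7.6 N), so the click is passing. I take small steps until it drops below half.

```bash

python3 -m inch '[{"ax":0,"ay":0.02,"az":0,"x":1.8,"y":0,"z":-0.1,"hand":0.35}]' 20 >/dev/null
python3 -c "from h import *; lev()"; for i in 1 2 3; do python3 -m inch '[{"ax":0,"ay":0,"az":0,"x":0,"y":0,"z":0,"hand":0.35}]' 20 >/dev/null
python3 -c "from h import *; lev()"; done
```

```text
t 19.20 turn 1.823 r 89.8 yawerr -0.007 z 0.1128 Ft -8.13 Fr 3.29 Fz 1.3 Mz -0.03 open 0.321
t 19.28 turn 1.835 r 90.0 yawerr 0.004 z 0.1129 Ft -6.96 Fr 3.75 Fz -0.8 Mz -0.02 open 0.326
t 19.37 turn 1.834 r 90.0 yawerr 0.004 z 0.1129 Ft -6.77 Fr 4.89 Fz -0.4 Mz -0.03 open 0.325
t 19.45 turn 1.834 r 90.0 yawerr 0.004 z 0.1129 Ft -7.10 Fr 3.94 Fz -1.2 Mz -0.06 open 0.322
```

```bash

python3 -m inch '[{"ax":0,"ay":0.02,"az":0,"x":1.8,"y":0,"z":-0.1,"hand":0.35}]' 20 >/dev/null
python3 -c "from h import *; lev()"; for i in 1 2 3; do python3 -m inch '[{"ax":0,"ay":0,"az":0,"x":0,"y":0,"z":0,"hand":0.35}]' 20 >/dev/null
python3 -c "from h import *; lev()"; done
```

```text
t 19.53 turn 1.850 r 89.9 yawerr -0.001 z 0.1129 Ft -6.35 Fr 4.53 Fz 0.3 Mz -0.06 open 0.323
t 19.62 turn 1.864 r 89.8 yawerr 0.013 z 0.1130 Ft -3.89 Fr 2.48 Fz -0.1 Mz -0.03 open 0.324
t 19.70 turn 1.866 r 89.7 yawerr 0.016 z 0.1130 Ft -5.57 Fr 4.36 Fz -0.5 Mz -0.08 open 0.328
t 19.78 turn 1.867 r 89.7 yawerr 0.017 z 0.1130 Ft -4.55 Fr 2.88 Fz -1.4 Mz -0.04 open 0.323
```

```bash

python3 -m inch '[{"ax":0,"ay":0.01,"az":0,"x":0.9,"y":0,"z":0,"hand":0.35}]' 20 >/dev/null
python3 -c "from h import *; lev()"; for i in 1 2 3; do python3 -m inch '[{"ax":0,"ay":0,"az":0,"x":0,"y":0,"z":0,"hand":0.35}]' 20 >/dev/null
python3 -c "from h import *; lev()"; done
```

```text
t 19.87 turn 1.875 r 89.7 yawerr 0.015 z 0.1130 Ft -3.77 Fr 2.92 Fz -0.8 Mz 0.01 open 0.326
t 19.95 turn 1.884 r 89.3 yawerr 0.024 z 0.1130 Ft -2.93 Fr 2.16 Fz -0.1 Mz -0.02 open 0.326
t 20.03 turn 1.887 r 88.7 yawerr 0.027 z 0.1131 Ft -3.09 Fr 1.37 Fz -0.4 Mz -0.02 open 0.328
t 20.12 turn 1.890 r 88.2 yawerr 0.029 z 0.1131 Ft -2.66 Fr 1.16 Fz -0.3 Mz -0.01 open 0.329
```

The force has dropped to 2.9 N from a 9.9 N peak, so it has clicked. I stop, back off while opening, and rise.

```bash

python3 -m inch '[{"ax":0,"ay":0,"az":0,"x":-3,"y":0,"z":0,"hand":0},{"ax":0,"ay":0,"az":0,"x":-4,"y":0,"z":0,"hand":-0.5},{"ax":0,"ay":0,"az":0,"x":-4,"y":0,"z":0,"hand":-0.8},{"ax":0,"ay":0,"az":0,"x":-2,"y":0,"z":0,"hand":-0.8},{"ax":0,"ay":0,"az":0,"x":0,"y":0,"z":0,"hand":-0.8}]' 20
python3 -m inch '[{"ax":0,"ay":0,"az":0,"x":0,"y":-20,"z":0,"hand":-0.8},{"ax":0,"ay":0,"az":0,"x":0,"y":-30,"z":0,"hand":-0.8},{"ax":0,"ay":0,"az":0,"x":0,"y":-35,"z":0,"hand":-0.8},{"ax":0,"ay":0,"az":0,"x":0,"y":-35,"z":0,"hand":-0.8},{"ax":0,"ay":0,"az":0,"x":0,"y":0,"z":0,"hand":-0.8}]'
python3 -c "
from h import *
lev();capx();S=cam('scene');T=cam('top')
cv2.imwrite('pics/fin.png',cv2.resize(S['img'][140:265,90:290],None,fx=4,fy=4)[:,:,::-1])"
```

```text
time: 20.53
eef_pos: [0.5768, 0.4034, 0.1128]
tcp_rot: [0.692, -0.144, 0.145, -0.692]
contact_force: [0.2, -0.1, -0.2]
opening: 0.899
time: 20.95
eef_pos: [0.5808, 0.4051, 0.2436]
tcp_rot: [-0.689, 0.14, -0.149, 0.696]
contact_force: [0.9, 0.2, 1.7]
opening: 0.903
t 20.95 turn 1.772 r 90.8 yawerr -0.089 z 0.2436 Ft 0.81 Fr 0.53 Fz 1.7 Mz -0.03 open 0.903
cap blob [239.72 196.56] [235 192  11  11  71]
nest cap [237.4  197.05] +10mm [240.34 196.02]
```

View pics/fin.png

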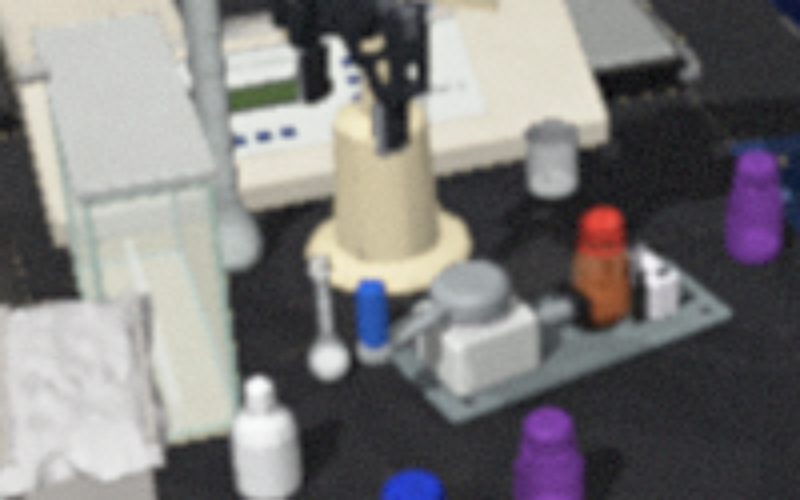

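The bottle stands upright at crop (603,265) against the V jaw with the pad on it. The lever is free, the gripper is clear, and the flask (325,320) and the other bystanders are unmoved. I hand the job in.

```bash
python3 -c "
from h import *
from plant import sign_off
print(sign_off())"
```

```text
the job is handed in; nothing more can be done
None
```

The red-capped bottle stands in the clamp, and the lever was turned to its click and let go. I handed the job in at about 21 s of the 64 s allowed.

- **Placing:** I put the bottle on the nest point, released it, and saw it upright on the base plate in the camera picture.
- **Click:** I pushed the lever clockwise with a loosely caged grip. The force at rest rose to about 9.9 N at about 1.7 rad of lever turn, then fell to about 2.9 N. I stopped there, about 0.12 rad of tool turn past the peak, then backed off, opened and rose.
- **Last checks:** The final picture shows the bottle upright against the V jaw and the gripper clear of everything. The flask and squeeze bottle show no visible movement, and the beaker looks unmoved too.
- **Disagreements:** The peak was higher than the stated 8 N or so. The force readings carry about 0.5 N of noise, plus about 1 N more while moving. The scene camera sat about 1 pixel (roughly 2 mm) off the predicted positions.
- **Not measured:** I could not measure the pad's force on the bottle directly. I judge it only from the lever's rise and drop.

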